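# Release the tin carrier and hold up the full tin of shim rings

## Task

Press the tin carrier's spring plunger fully down to its stop and let go, so that the keeper bar springs back off the three identical closed tins. Then heft the tins one after another from left to right as the robot sees them: lift each clear of the carrier to feel its weight and, unless it is kept in hand at the end, set it back upright in its own pocket, leaving the tools around alone. Finish holding the heaviest tin up in the gripper, upright and still, its underside at least 10 cm above its pocket floor, with the other two standing in their pockets: the program ends while the robot is still holding it.

Things in the scene. Friction and masses are not known exactly. Their poses are not given: they have to be found in the camera images.
- carrier: grey sheet-steel carrier fixed to the bench, 84 mm deep (x), 300 mm long (y). Origin on the bench top in the middle of the row; x to its rear (away from the robot), y along the row to the left, z up; turned by up to 0.25 rad. Three round pockets 62 mm wide, 8 mm deep, 84 mm apart: floors at z = 6 mm, rims at z = 14 mm. End plates up to z = 62 mm at y = +/-122 mm.
- pocket_left (a point): centre of the floor of the left pocket (carrier y = +84 mm, z = 6 mm)
- pocket_middle (a point): centre of the floor of the middle pocket (carrier y = 0)
- pocket_right (a point): centre of the floor of the right pocket (carrier y = -84 mm)
- plunger_head (a point): centre of the top of the release plunger's black mushroom head (30 mm across, about 75 mm above the bench when up), at the carrier's right end, outside the end plate (carrier x = +6, y = -147 mm); it is pressed straight down
- plunger (a joint): travel of the release plunger in m: 0 up, 0.010 fully down on its stop. Its spring pushes back with 2.5 N at the top and 4.5 N at the stop (plus about 0.5 N of friction), and lifts it again when let go. From about 7 mm on it frees the keeper, which stays open.
- keeper (a joint): angle in rad of the keeper bail, hinged along the carrier's rear: 0 latched, its 7 mm bar lying across just above the lids; once freed its spring throws it over to the rear within about 1 s, to rest at about 2.75 and stay there, the bar then 49 mm behind the tins' centre line and less than 38 mm above the bench
- keeper_bar (a point): middle of the keeper's bar (carrier x = 0, z = 77 mm when latched)
- tin_left: closed tinplate tin with press lid and blank paper band, 56 mm across, 66 mm tall, in the left pocket; origin at the centre of its underside, z up. The three tins look alike, with stacks of steel rings inside; they weigh about 0.22, 0.35 and 0.65 kg (10 percent more or less), which is which changes from run to run
- tin_middle: the same kind of tin, in the middle pocket
- tin_right: the same kind of tin, in the right pocket
- spanner_1: spanner, 157 mm, lying on the bench to the right of the carrier; leave alone
- pliers_1: red pliers, 190 mm, lying on the bench in front of the carrier; leave alone
- bit_block_1: dark block with six bits, 62 mm long, 35 mm tall, on the bench to the left of the carrier; leave alone
Things that resemble listed ones, but are neither listed nor needed, are in the scene too. What is shaped like the tin_right but blue or green is not meant.

How it is judged:
On the way, in this order (a step that is already met when the one before it is completed fails the run):
1. the plunger is pressed down to its stop, the tins still in their pockets (value of joint plunger above 0.0085 m and horizontal distance between tin_left and pocket_left below 0.008 m and z of tin_left in the frame of pocket_left between -0.004 and 0.004 m and angle between each of tin_left, tin_middle, tin_right's own z axis and vertical below 0.1 rad and horizontal distance between tin_middle and pocket_middle below 0.008 m and z of tin_middle in the frame of pocket_middle between -0.004 and 0.004 m and horizontal distance between tin_right and pocket_right below 0.008 m and z of tin_right in the frame of pocket_right between -0.004 and 0.004 m), for 0.1 s.
2. the left tin is hefted: lifted clear of the carrier by the gripper alone, the other two in their pockets (z of tin_left in the frame of pocket_left above 0.015 m and contact force between tin_left and the fingers above 1 N and contact force between tin_left and carrier below 0.05 N and angle between tin_left's own z axis and vertical below 0.5 rad and horizontal distance between tin_middle and pocket_middle below 0.008 m and z of tin_middle in the frame of pocket_middle between -0.004 and 0.004 m and angle between each of tin_middle, tin_right's own z axis and vertical below 0.1 rad and horizontal distance between tin_right and pocket_right below 0.008 m and z of tin_right in the frame of pocket_right between -0.004 and 0.004 m), for 0.3 s.
3. the middle tin is hefted: lifted clear of the carrier by the gripper alone, the other two in their pockets (z of tin_middle in the frame of pocket_middle above 0.015 m and contact force between tin_middle and the fingers above 1 N and contact force between tin_middle and carrier below 0.05 N and angle between tin_middle's own z axis and vertical below 0.5 rad and horizontal distance between tin_left and pocket_left below 0.008 m and z of tin_left in the frame of pocket_left between -0.004 and 0.004 m and angle between each of tin_left, tin_right's own z axis and vertical below 0.1 rad and horizontal distance between tin_right and pocket_right below 0.008 m and z of tin_right in the frame of pocket_right between -0.004 and 0.004 m), for 0.3 s.
4. the right tin is hefted: lifted clear of the carrier by the gripper alone, the other two in their pockets (z of tin_right in the frame of pocket_right above 0.015 m and contact force between tin_right and the fingers above 1 N and contact force between tin_right and carrier below 0.05 N and angle between tin_right's own z axis and vertical below 0.5 rad and horizontal distance between tin_left and pocket_left below 0.008 m and z of tin_left in the frame of pocket_left between -0.004 and 0.004 m and angle between each of tin_left, tin_middle's own z axis and vertical below 0.1 rad and horizontal distance between tin_middle and pocket_middle below 0.008 m and z of tin_middle in the frame of pocket_middle between -0.004 and 0.004 m), for 0.3 s.
At the end, for the whole second after the job is handed in: The heaviest tin is held by the fingers alone, upright within 0.2 rad, still, underside 95 mm or more above its pocket floor; the other two stand seated in their own pockets (within 8 mm), untouched, each pressing under 4.7 N on the carrier; keeper over 2.3 rad (value of joint keeper above 2.3 rad and ((z of tin_left in the frame of pocket_left above 0.095 m and contact force between tin_left and the fingers above 1 N and contact force between tin_left and carrier below 0.05 N and angle between tin_left's own z axis and vertical below 0.2 rad and linear speed of tin_left below 0.03 m/s and angular speed of tin_left below 0.2 rad/s and horizontal distance between tin_middle and pocket_middle below 0.008 m and z of tin_middle in the frame of pocket_middle between -0.004 and 0.004 m and angle between each of tin_middle, tin_right's own z axis and vertical below 0.1 rad and contact force between each of tin_middle, tin_right and carrier below 4.7 N and contact force between each of tin_middle, tin_right and the fingers below 0.05 N and horizontal distance between tin_right and pocket_right below 0.008 m and z of tin_right in the frame of pocket_right between -0.004 and 0.004 m) or (z of tin_middle in the frame of pocket_middle above 0.095 m and contact force between tin_middle and the fingers above 1 N and contact force between tin_middle and carrier below 0.05 N and angle between tin_middle's own z axis and vertical below 0.2 rad and linear speed of tin_middle below 0.03 m/s and angular speed of tin_middle below 0.2 rad/s and horizontal distance between tin_left and pocket_left below 0.008 m and z of tin_left in the frame of pocket_left between -0.004 and 0.004 m and angle between each of tin_left, tin_right's own z axis and vertical below 0.1 rad and contact force between each of tin_left, tin_right and carrier below 4.7 N and contact force between each of tin_left, tin_right and the fingers below 0.05 N and horizontal distance between tin_right and pocket_right below 0.008 m and z of tin_right in the frame of pocket_right between -0.004 and 0.004 m) or (z of tin_right in the frame of pocket_right above 0.095 m and contact force between tin_right and the fingers above 1 N and contact force between tin_right and carrier below 0.05 N and angle between tin_right's own z axis and vertical below 0.2 rad and linear speed of tin_right below 0.03 m/s and angular speed of tin_right below 0.2 rad/s and horizontal distance between tin_left and pocket_left below 0.008 m and z of tin_left in the frame of pocket_left between -0.004 and 0.004 m and angle between each of tin_left, tin_middle's own z axis and vertical below 0.1 rad and contact force between each of tin_left, tin_middle and carrier below 4.7 N and contact force between each of tin_left, tin_middle and the fingers below 0.05 N and horizontal distance between tin_middle and pocket_middle below 0.008 m and z of tin_middle in the frame of pocket_middle between -0.004 and 0.004 m))); the arm keeps its last pose, push and grip.
It fails at once if a tin is tipped over (angle between any of tin_left, tin_middle, tin_right's own z axis and vertical above 0.8 rad).
It fails at once if a tool lying near the carrier is pushed away (distance of any of spanner_1, pliers_1, bit_block_1 from where it was at the start of the episode above 0.03 m).
It also fails if it takes over 67 s, if anything falls off the work surface, if the arm or the gripper's body presses on something with over 40 N, if the wrist force passes 120 N, or if a joint passes its speed limit or range.

## Robot

A 7-joint arm with a two-finger parallel gripper is mounted at the origin on a cart in front of the work surface, level with it; the furniture and walls round the work are solid. World frame = base frame: x ahead of the robot, y to its left, z up, the work surface at z = 0. Lengths are in m, angles in rad, forces in N, time in s.
With the tool pointing down it reaches from about 0.35 to 0.9 m from the base axis. Payload 7.2 kg.
Tool frame: the origin (TCP) lies on the mounting face of the last link; the fingertips stand 182 mm ahead of it and the grasp point (between the pads) lies ahead of it (bot.hold_point_z is the x of the grasp point in the tool frame, in m); x points along the fingers, y is the direction in which the jaws open and shut, and the axes are right-handed (so a half turn about x gives the same grasp; the last joint's range is limited). The gripper opens to 88 mm and grips with 3 to 60 N. Pads are 20 mm wide; open, the fingers measure 115 mm over their backs; the gripper's body (75 mm by 178 mm) begins 61 mm behind the grasp point.
Start: joints at [-0.068, 0.411, -0.013, 1.596, 0.006, 1.134, -0.082], TCP at [0.625, -0, 0.405] pointing down, gripper open.
Joint ranges: [-2.95, 2.95], [-0.29, 1.99], [-1.47, 1.44], [0.14, 2.54], [-1.03, 4.17], [0.13, 1.85], [-2.86, 2.86]. Speed limits (rad/s): [2.39, 2.39, 3.01, 3.01, 3.14, 3.14, 3.14].

## Interface

Orientations are given as a 3x3 rotation matrix whose columns are the frame's x, y, z axes.
In Python, from workcell import bot, capture, camera_params gives the robot as it stands.
- The arm moves only by the tool step_arm, never from a script. Its argument "moves" is a list that holds one entry, the list of rows, each a list of 5 numbers: the shift along the world's x, y, z in mm, then the turn about the world's z in rad, then the finger opening in mm, from 0 to 87.8. In form: [[[dx, dy, dz, yaw, claw], ...]]. A call has 1 to 10 rows; each row is the pose to reach, as a shift and turn from the pose measured when the call began; what a row does not reach only later rows make up. A row lasts 1/10 s, in which the tool goes at most 50 mm and 8.59 degrees, less where a joint would pass 70% of its speed; a pose out of reach is approached as far as the arm can. A call with a gripper value outside its range is refused whole. The fingers move at their own pace and stop on an object; the grip force is fixed at half the most. Time passes only in rows, so rows that repeat a pose let the fingers close. It gives the time, the measured TCP pose, the force and the opening at its end, in the units of the state.
- bot.observe(): the state, without advancing time (a new reading comes with each control period).
- capture(name): name is "scene" or "side" or "wrist"; returns (picture, depth): 384x512x3 uint8, red, green, blue; 384x512 float32, m along the optical axis (not along the pixel's ray), 0 where there is no reading.
- camera_params(name): a dict with "intrinsics" (3x3 intrinsics, pixels), "R" (3x3) and "t" (3): a world point X has camera coordinates R X + t. Camera axes: x right, y down, z forward; pixel columns grow to the right and rows downward; lengths in m; the calibration is good to about 2 mm. A picture is of the moment at which its call begins: read the wrist's pose just before it. camera_params takes no time and is no camera call; for the wrist camera it gives the pose at the moment of the call.
- bot.hand_in(): hands the job in, once; it reports no verdict.
The state is a dict: "t": time; "joint_positions": joint angles; "joint_velocities": joint speeds; "effort": joint torques, N m; "tool_pos": TCP position; "orientation": TCP orientation; "wrist_force": force on the tool from outside, world axes, zero at the start; "moment": the same for the moment, N m; "gripper_width": finger opening in m.
Only numpy, scipy, OpenCV 4.12 (cv2) and the standard library are available. Lean on these libraries where they do the work, as an engineer would, in place of code of your own. Each camera call takes 0.05 s, during which the arm holds its last target.

## Working session

There is one attempt and no reset: what is moved stays moved. The work goes in short steps, Python scripts to look and compute and a tool call to move; the robot and the scene stay as the last step left them, time stands still between calls to the robot, and variables do not carry over. Pictures are saved under pics/ and viewed, and the job is handed in when it is done.

Besides the shell and the picture viewer there is one more tool, called after "Call:" by a JSON object that holds its "api" and its "payload". step_arm: Moves the arm, as the interface text tells. Its arguments: {"type":"object","properties":{"moves":{"type":"array","items":{"type":"array","items":{"type":"array","items":{"type":"number"}}}}},"required":["moves"]}

```bash
mkdir -p pics; ls; cat > h.py <<'E'
import numpy as np, cv2
from workcell import bot, capture, camera_params
def grab(name,tag):
    p=camera_params(name); im,d=capture(name)
    cv2.imwrite(f'pics/{tag}.png',cv2.cvtColor(im,cv2.COLOR_RGB2BGR))
    K=np.array(p['intrinsics']);R=np.array(p['R']);t=np.array(p['t'])
    np.savez(f'{tag}.npz',im=im,d=d,K=K,R=R,t=t)
    return im,d,K,R,t
def world(d,K,R,t):
    v,u=np.mgrid[:d.shape[0],:d.shape[1]]
    pc=np.stack([(u-K[0,2])/K[0,0]*d,(v-K[1,2])/K[1,1]*d,d],-1)
    W=(pc-t)@R
    W[d<=0]=np.nan
    return W
E
python3 - <<'E'
from h import *
s=bot.observe(); print({k:np.round(v,3).tolist() for k,v in s.items()}, bot.hold_point_z)
for n in ['scene','side','wrist']:
    grab(n,n+'0')
E
```

```text
pics
{'t': 0.0, 'joint_positions': [-0.068, 0.412, -0.013, 1.597, 0.006, 1.134, -0.082], 'joint_velocities': [0.001, -0.001, -0.001, -0.0, -0.0, 0.0, 0.0], 'effort': [-0.0, -58.796, 0.642, -29.107, -0.054, 0.018, 0.0], 'tool_pos': [0.625, -0.0, 0.404], 'orientation': [[-0.002, 1.0, 0.0], [-0.0, 0.0, -1.0], [-1.0, -0.002, 0.0]], 'wrist_force': [0.199, 0.542, -0.798], 'moment': [0.005, 0.002, 0.01], 'gripper_width': 0.088} 0.1633
```

View pics/scene0.png

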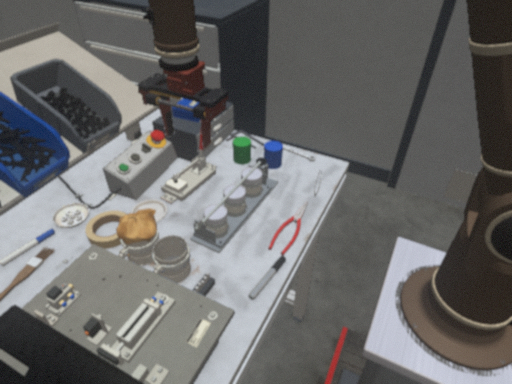

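View pics/side0.png

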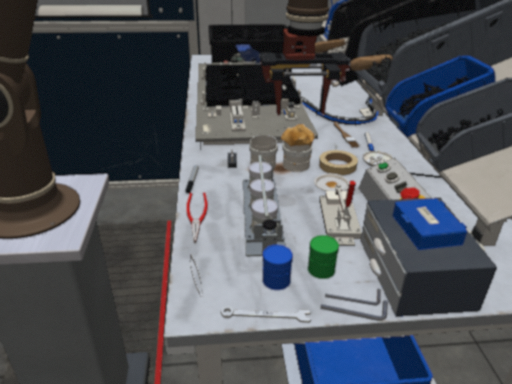

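View pics/wrist0.png

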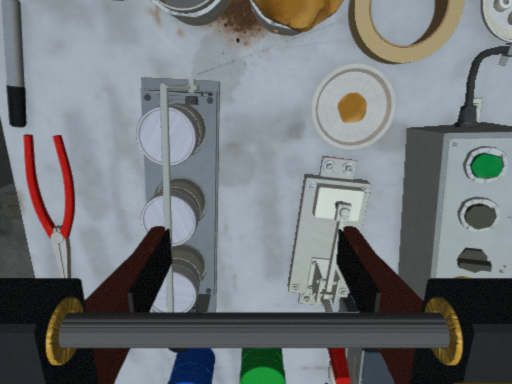

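The wrist view shows the carrier with three white-lidded tins at (167,135), (170,220) and (178,285), with the keeper bar across them.

Possible confusions:
- **Open grey cans:** wrist (190,5) and (290,10). Not closed, not in the carrier.
- **Blue and green cans:** wrist (190,365) and (262,365). Excluded by colour.
- **Plunger:** the dark head at side (268,230) is the likely one. The E-stop at side (410,193) and the toggle clamp at (340,215) are not.

Next I measure these.

```bash
python3 - <<'E'
from h import *
for n in ['wrist0','scene0','side0']:
    z=np.load(n+'.npz'); W=world(z['d'],z['K'],z['R'],z['t']); im=z['im'].astype(int)
    print(n, 'cam', (-z['R'].T@z['t']).round(3))
    ok=(W[...,2]>.066)&(W[...,2]<.076)&(im.min(-1)>120)&(W[...,0]<.62)&(W[...,0]>.3)&(np.abs(W[...,1])<.3)
    nl,l,st,c=cv2.connectedComponentsWithStats(ok.astype(np.uint8))
    for i in range(1,nl):
        if st[i,4]>25: 
            P=W[l==i]; print(c[i].round(),st[i,4],np.nanmedian(P,0).round(4),'min',P.min(0).round(3),'max',P.max(0).round(3))
z=np.load('side0.npz'); W=world(z['d'],z['K'],z['R'],z['t'])
for (u,v) in [(262,168),(262,188),(265,210),(268,225),(269,232),(270,240),(255,245)]: print(u,v,W[v,u].round(4), z['im'][v,u])
im=cv2.imread('pics/side0.png')[140:280,180:360]; cv2.imwrite('pics/side0c.png',cv2.resize(im,None,fx=4,fy=4,interpolation=cv2.INTER_CUBIC))
E
```

```text
wrist0 cam [0.624 0.081 0.386]
[150. 135.] 1091 [0.5284 0.038  0.0727] min [0.515 0.011 0.071] max [0.539 0.063 0.076]
[180. 137.] 1149 [0.5547 0.0362 0.0727] min [0.544 0.009 0.07 ] max [0.569 0.063 0.076]
[153. 214.] 612 [ 0.5236 -0.0402  0.0726] min [ 0.511 -0.06   0.069] max [ 0.535 -0.021  0.076]
[181. 221.] 924 [ 0.5508 -0.0474  0.0727] min [ 0.54  -0.074  0.07 ] max [ 0.565 -0.021  0.075]
[183. 293.] 708 [ 0.5472 -0.1307  0.0726] min [ 0.537 -0.154  0.07 ] max [ 0.561 -0.105  0.075]
[161. 299.] 282 [ 0.5245 -0.1402  0.0725] min [ 0.513 -0.154  0.071] max [ 0.53  -0.113  0.075]
scene0 cam [0.179 0.564 0.675]
[245. 171.] 63 [ 0.553  -0.132   0.0725] min [ 0.546 -0.155  0.069] max [ 0.563 -0.107  0.075]
[255. 175.] 133 [ 0.5242 -0.127   0.072 ] min [ 0.508 -0.157  0.067] max [ 0.539 -0.103  0.076]
[228. 189.] 81 [ 0.5569 -0.0476  0.0719] min [ 0.549 -0.072  0.067] max [ 0.568 -0.024  0.075]
[238. 193.] 160 [ 0.5285 -0.0448  0.0721] min [ 0.512 -0.075  0.068] max [ 0.542 -0.018  0.076]
[208. 209.] 90 [0.5609 0.0359 0.0723] min [0.552 0.012 0.066] max [0.571 0.061 0.074]
[219. 214.
[... 466 characters left out ...]
] 120 [ 0.5253 -0.049   0.0712] min [ 0.511 -0.074  0.069] max [ 0.537 -0.021  0.074]
[268. 185.] 100 [ 0.5516 -0.0485  0.0712] min [ 0.542 -0.077  0.068] max [ 0.564 -0.021  0.075]
[258. 206.] 147 [ 0.5217 -0.1329  0.0713] min [ 0.507 -0.16   0.068] max [ 0.532 -0.103  0.074]
[271. 205.] 123 [ 0.548  -0.1338  0.0713] min [ 0.539 -0.159  0.069] max [ 0.561 -0.108  0.074]
262 168 [0.5449 0.0157 0.0791] [164 168 173]
262 188 [ 0.5353 -0.0753  0.0794] [164 167 170]
265 210 [ 0.5318 -0.1654  0.0822] [161 168 169]
268 225 [ 0.5337 -0.2037  0.0724] [32 32 33]
269 232 [ 0.5367 -0.2004  0.0525] [111 116 119]
270 240 [ 0.5378 -0.2107  0.0403] [65 65 64]
255 245 [ 0.5109 -0.1803  0.0051] [121 128 136]
```

View pics/side0c.png

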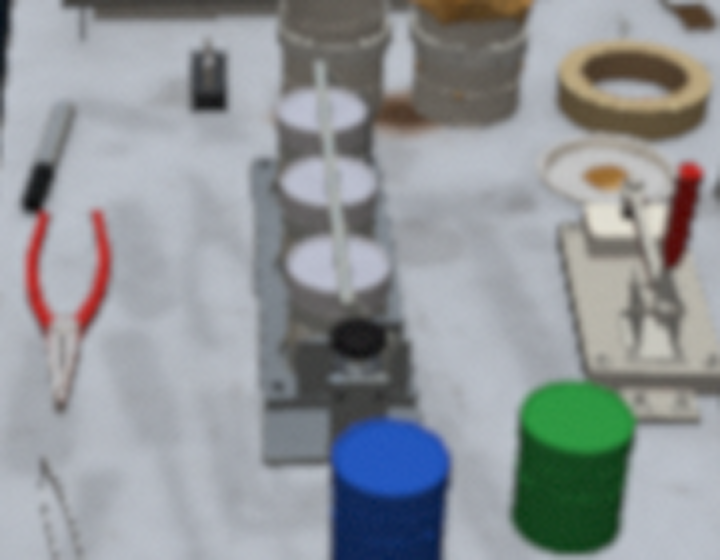

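```bash
cat > fit.py <<'E'
from h import *
from scipy.optimize import least_squares
def fitrow(n,zlo=.066,zhi=.076,p0=(.538,-.0475,-.045)):
    z=np.load(n+'.npz'); W=world(z['d'],z['K'],z['R'],z['t']); im=z['im'].astype(int)
    ok=(W[...,2]>zlo)&(W[...,2]<zhi)&(im.min(-1)>110)
    # edge of lid: maximise coverage: fit carrier pose so that lid points lie in circles r=28
    P=W[ok][:,:2]
    def cen(p): 
        yv=np.array([-np.sin(p[2]),np.cos(p[2])]); return np.array([p[:2]+yv*s for s in(.084,0,-.084)])
    sel=(np.linalg.norm(P[:,None]-cen(p0)[None],axis=-1).min(1)<.036); P=P[sel]
    # convex hull edges per lid
    out=[];C=cen(p0); k=np.linalg.norm(P[:,None]-C[None],axis=-1).argmin(1)
    H=[];kk=[]
    for i in range(3):
        h=cv2.convexHull(P[k==i].astype(np.float32))[:,0]; H.append(h)
        (c,r)=cv2.minEnclosingCircle(P[k==i].astype(np.float32)); out.append((np.round(c,4),round(r,4)))
    f=lambda p: np.concatenate([np.linalg.norm(H[i]-cen(p)[i],axis=1)-p[3] for i in range(3)])
    r=least_squares(f,list(p0)+[.027],loss='soft_l1',f_scale=.001)
    print(n,'fit',r.x.round(4),'rms',np.sqrt(np.mean(f(r.x)**2)).round(4),out); return r.x
if __name__=='__main__':
    for n in ['wrist0','scene0','side0']:
        p=fitrow(n)
        z=np.load(n+'.npz'); W=world(z['d'],z['K'],z['R'],z['t']); im=z['im'].astype(int)
        b=(W[...,2]>.069)&(W[...,2]<.08)&(im.max(-1)<60)&(abs(W[...,0]-.537)<.03)&(abs(W[...,1]+.195)<.03)
        if b.sum(): print('black',b.sum(),W[b].mean(0).round(4),W[b].min(0).round(4),W[b].max(0).round(4))
        g=(im[...,2]>120)&(im[...,0]<60)&(abs(W[...,0]-.55)<.1)&(abs(W[...,1]+.27)<.08)
        if g.sum(): print('blue',W[g].min(0).round(3),W[g].max(0).round(3))
E
python3 fit.py
```

```text
wrist0 fit [ 0.5383 -0.0471 -0.0453  0.0272] rms 0.0018 [(array([0.542 , 0.0365]), 0.0278), (array([ 0.5382, -0.0472]), 0.0277), (array([ 0.5343, -0.131 ]), 0.0276)]
black 66 [ 0.5391 -0.2019  0.0752] [ 0.5286 -0.2073  0.0719] [ 0.5485 -0.1981  0.0771]
blue [ 0.532 -0.259  0.066] [ 0.551 -0.256  0.069]
scene0 fit [ 0.5395 -0.0466 -0.0494  0.0276] rms 0.0007 [(array([0.5438, 0.0361]), 0.029), (array([ 0.5392, -0.0466]), 0.029), (array([ 0.5354, -0.1315]), 0.0296)]
black 8 [ 0.5295 -0.1915  0.0743] [ 0.5265 -0.1963  0.0723] [ 0.5329 -0.1874  0.0777]
blue [ 0.516 -0.31   0.062] [ 0.561 -0.253  0.069]
side0 fit [ 0.5376 -0.0485 -0.0461  0.0275] rms 0.0008 [(array([0.5408, 0.0357]), 0.0288), (array([ 0.5375, -0.0484]), 0.0291), (array([ 0.5325, -0.1317]), 0.0294)]
black 98 [ 0.5366 -0.2     0.073 ] [ 0.5239 -0.2105  0.069 ] [ 0.5514 -0.1865  0.0767]
blue [ 0.515 -0.311  0.063] [ 0.566 -0.256  0.068]
```

Call:
{"api": "step_arm", "payload": {"moves": [[[-17,-39,-15,-0.046,0],[-35,-78,-30,-0.046,0],[-52,-116,-45,-0.046,0],[-70,-155,-60,-0.046,0],[-87,-194,-75,-0.046,0],[-87,-194,-110,-0.046,0],[-87,-194,-117,-0.046,0],[-87,-194,-117,-0.046,0],[-87,-194,-117,-0.046,0]]]}}

```text
t: 1.05
tool_pos: [0.5388, -0.1929, 0.2879]
orientation: [[-0.0, 0.999, -0.044], [0.0, -0.044, -0.999], [-1.0, -0.0, -0.0]]
wrist_force: [-0.6, -0.2, 1.1]
gripper_width: 0.0193
```

```bash
python3 - <<'E'
from h import *
s=bot.observe(); print(s['t'],s['tool_pos'],s['wrist_force'],s['orientation'],s['gripper_width'])
grab('side','side1')
im=cv2.imread('pics/side1.png')[120:300,180:360]; cv2.imwrite('pics/side1c.png',cv2.resize(im,None,fx=3.2,fy=3.2,interpolation=cv2.INTER_CUBIC))
E
```

```text
1.05 [ 0.53879026 -0.19289048  0.28789937] [-0.60607607 -0.20852443  1.05542835] [[-2.58276583e-04  9.99034759e-01 -4.39258931e-02]
 [ 2.89311926e-04 -4.39258181e-02 -9.99034754e-01]
 [-9.99999925e-01 -2.70735567e-04 -2.77687660e-04]] 0.019272365227707602
```

View pics/side1c.png

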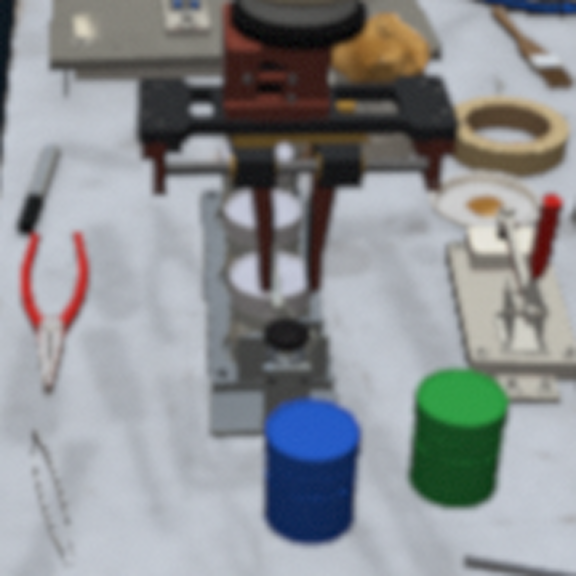

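The closing fingers are centred over the black head at crop (286,332). I let them finish closing, then press down.

Call:
{"api": "step_arm", "payload": {"moves": [[[-1,-1,-5,0,0],[-1,-1,-10,0,0],[-1,-1,-16,0,0],[-1,-1,-22,0,0],[-1,-1,-28,0,0],[-1,-1,-32,0,0],[-1,-1,-35,0,0]]]}}

```text
t: 1.8
tool_pos: [0.5378, -0.194, 0.2529]
orientation: [[-0.0, 0.999, -0.044], [0.0, -0.044, -0.999], [-1.0, -0.0, -0.0]]
wrist_force: [-2.7, 0.9, 5.0]
gripper_width: 0.0006
```

Call:
{"api": "step_arm", "payload": {"moves": [[[0,0,-2,0,0],[0,0,-4,0,0],[0,0,-5,0,0],[0,0,-6,0,0],[0,0,-6,0,0]]]}}

```text
t: 2.3
tool_pos: [0.5377, -0.194, 0.2469]
orientation: [[-0.0, 0.999, -0.044], [0.0, -0.044, -0.999], [-1.0, -0.0, -0.0]]
wrist_force: [-1.3, 1.2, 3.8]
gripper_width: 0.0006
```

Call:
{"api": "step_arm", "payload": {"moves": [[[0,0,-1,0,0],[0,0,-2,0,0],[0,0,-2,0,0],[0,0,-2,0,0]]]}}

```text
t: 2.7
tool_pos: [0.5377, -0.194, 0.2462]
orientation: [[0.0, 0.999, -0.044], [0.0, -0.044, -0.999], [-1.0, 0.0, -0.0]]
wrist_force: [-5.8, 1.8, 15.7]
gripper_width: 0.0005
```

```bash
python3 - <<'E'
from h import *
grab('side','side2')
im=cv2.imread('pics/side2.png')[120:300,180:360]; cv2.imwrite('pics/side2c.png',cv2.resize(im,None,fx=3.2,fy=3.2,interpolation=cv2.INTER_CUBIC))
E
```

```text
(no output)
```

View pics/side2c.png

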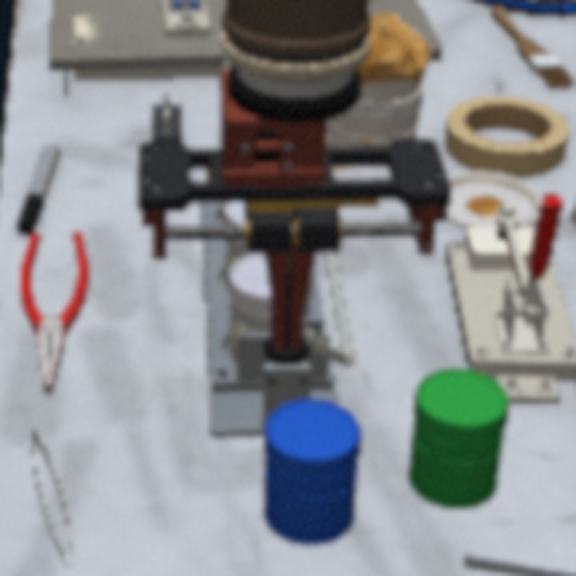

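The wrist force rose to 15.7 N, so the plunger is on its stop. The keeper bar now lies behind the tins at crop (345,320). Releasing and going up to look from above.

Call:
{"api": "step_arm", "payload": {"moves": [[[0,0,15,0,0],[0,0,45,0,10],[0,5,90,0,72],[0,30,130,0,72],[0,64,150,0,72],[0,64,150,0,72],[0,64,150,0,72],[0,64,150,0,72]]]}}

```text
t: 3.55
tool_pos: [0.5374, -0.1309, 0.3952]
orientation: [[-0.001, 0.999, -0.045], [-0.0, -0.045, -0.999], [-1.0, -0.001, 0.0]]
wrist_force: [-0.3, -1.0, -0.2]
gripper_width: 0.0532
```

```bash
python3 - <<'E'
from h import *
from fit import fitrow
for n in ['wrist','scene','side']:
    grab(n,n+'3'); fitrow(n+'3')
E
```

```text
wrist3 fit [ 0.5381 -0.0471 -0.0449  0.0274] rms 0.001 [(array([0.541 , 0.0162]), 0.0173), (array([ 0.5381, -0.0473]), 0.0279), (array([ 0.5342, -0.1313]), 0.0279)]
scene3 fit [ 0.5395 -0.0466 -0.0452  0.0275] rms 0.0008 [(array([0.5424, 0.0364]), 0.0291), (array([ 0.5388, -0.0474]), 0.0307), (array([ 0.5364, -0.1302]), 0.0291)]
side3 fit [ 0.5375 -0.0487 -0.0436  0.0277] rms 0.0009 [(array([0.5395, 0.0354]), 0.03), (array([ 0.5387, -0.0485]), 0.0292), (array([ 0.5338, -0.1319]), 0.0298)]
```

View pics/wrist3.png

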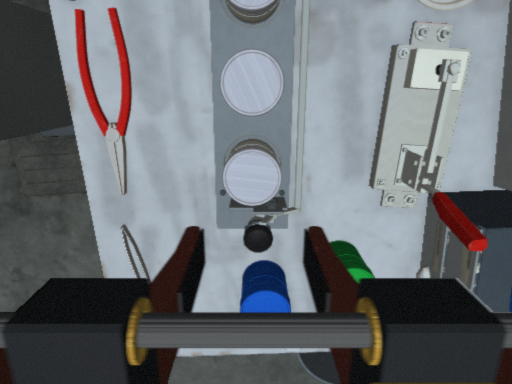

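Keeper open, with its bar at column 303 behind the row. Tins stand at left (.542,.037), middle (.538,-.047) and right (.5345,-.131). Going to the left tin.

Call:
{"api": "step_arm", "payload": {"moves": [[[1,40,0,0,68],[3,85,0,0,68],[4,130,0,0,68],[5,168,-40,0,68],[5,168,-80,0,68],[5,168,-115,0,68],[5,168,-140,0,68],[5,168,-140,0,68]]]}}

```text
t: 4.5
tool_pos: [0.5411, 0.0362, 0.2512]
orientation: [[-0.009, 0.999, -0.046], [-0.001, -0.046, -0.999], [-1.0, -0.009, 0.002]]
wrist_force: [0.3, 0.1, 0.1]
gripper_width: 0.0684
```

```bash
python3 - <<'E'
from h import *
print(bot.observe()['tool_pos'],bot.observe()['wrist_force'])
grab('side','side4')
im=cv2.imread('pics/side4.png')[100:280,180:360]; cv2.imwrite('pics/side4c.png',cv2.resize(im,None,fx=3.2,fy=3.2,interpolation=cv2.INTER_CUBIC))
E
```

```text
[0.54105778 0.03621986 0.25124105] [0.25397947 0.10198812 0.0842548 ]
```

View pics/side4c.png

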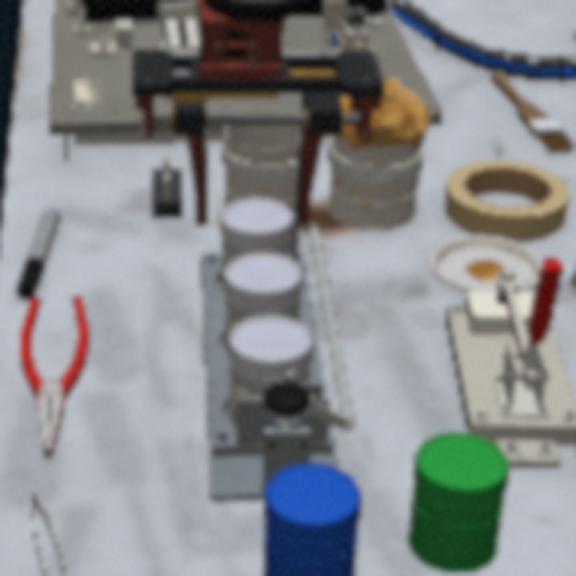

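Fingers (crop (203,215) and (305,215)) straddle the left tin's lid at (258,217). Going down the last stretch.

Call:
{"api": "step_arm", "payload": {"moves": [[[1,0,-8,0,68],[1,0,-16,0,68],[1,0,-22,0,68],[1,0,-25,0,68],[1,0,-25,0,68],[1,0,-25,0,68]]]}}

```text
t: 5.15
tool_pos: [0.5431, 0.0363, 0.2286]
orientation: [[-0.005, 0.999, -0.047], [-0.001, -0.047, -0.999], [-1.0, -0.005, 0.001]]
wrist_force: [-0.6, 0.2, 0.4]
gripper_width: 0.068
```

Call:
{"api": "step_arm", "payload": {"moves": [[[-1,0,-1,0,40],[-1,0,-1,0,40],[-1,0,-1,0,40],[-1,0,-1,0,40],[-1,0,-1,0,40]]]}}

```text
t: 5.65
tool_pos: [0.543, 0.0363, 0.2283]
orientation: [[-0.003, 0.999, -0.047], [-0.0, -0.047, -0.999], [-1.0, -0.002, 0.001]]
wrist_force: [5.8, -0.0, 0.5]
gripper_width: 0.055
```

Call:
{"api": "step_arm", "payload": {"moves": [[[0,0,6,0,40],[0,0,15,0,40],[0,0,30,0,40],[0,0,40,0,40],[0,0,40,0,40],[0,0,40,0,40],[0,0,40,0,40],[0,0,40,0,40],[0,0,40,0,40],[0,0,40,0,40]]]}}

```text
t: 6.65
tool_pos: [0.5429, 0.0363, 0.2679]
orientation: [[-0.003, 0.999, -0.047], [-0.001, -0.047, -0.999], [-1.0, -0.003, 0.001]]
wrist_force: [-0.8, -0.2, -7.0]
gripper_width: 0.0551
```

```bash
python3 - <<'E'
from h import *
print(bot.observe()['tool_pos'],bot.observe()['wrist_force'])
grab('side','side5')
im=cv2.imread('pics/side5.png')[100:280,180:360]; cv2.imwrite('pics/side5c.png',cv2.resize(im,None,fx=3.2,fy=3.2,interpolation=cv2.INTER_CUBIC))
print(bot.observe()['tool_pos'],bot.observe()['wrist_force'],bot.observe()['moment'])
E
```

```text
[0.54287256 0.0363095  0.267919  ] [-0.83757664 -0.2274275  -7.04297443]
[0.54292572 0.03629339 0.26803798] [-0.08941489 -1.01585144 -6.18071962] [ 0.01270726  0.03059303 -0.0265453 ]
```

View pics/side5c.png

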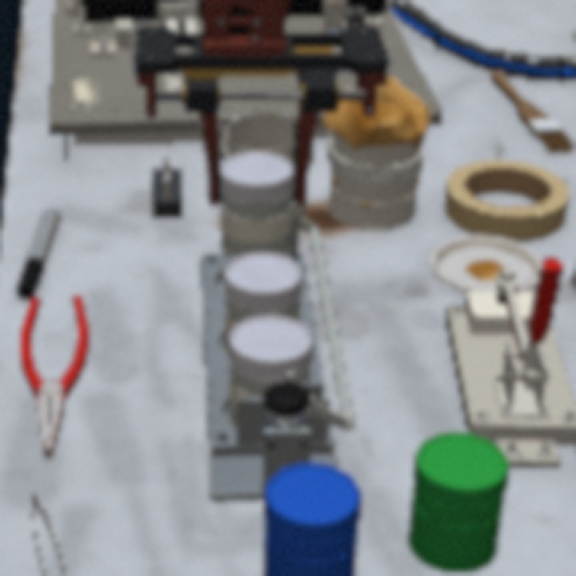

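Left tin weighs about 6.2–7.0 N, so 0.65 kg. It is upright and clear of the carrier (lid at crop (258,168)). It was held clear for over 0.5 s. Setting it back.

Call:
{"api": "step_arm", "payload": {"moves": [[[0,0,-12,0,40],[0,0,-24,0,40],[0,0,-32,0,40],[0,0,-37,0,40],[0,0,-39,0,40],[0,0,-40,0,40],[0,0,-40,0,40]]]}}

```text
t: 7.4
tool_pos: [0.5427, 0.0363, 0.2283]
orientation: [[-0.003, 0.999, -0.047], [-0.001, -0.047, -0.999], [-1.0, -0.003, 0.001]]
wrist_force: [-1.5, -1.2, -3.8]
gripper_width: 0.0549
```

Call:
{"api": "step_arm", "payload": {"moves": [[[0,0,-1,0,40],[0,0,-1,0,40],[0,0,-1,0,68],[0,0,-1,0,68],[0,0,-1,0,68],[0,0,15,0,68],[0,0,40,0,68],[0,0,75,0,68],[0,0,75,0,68]]]}}

```text
t: 8.3
tool_pos: [0.5445, 0.0365, 0.3076]
orientation: [[0.005, 0.999, -0.047], [0.001, -0.047, -0.999], [-1.0, 0.004, -0.001]]
wrist_force: [0.2, 0.5, -0.6]
gripper_width: 0.0679
```

```bash
python3 - <<'E'
from h import *
from fit import fitrow
for n in ['wrist','scene','side']:
    grab(n,n+'6'); 
    try: fitrow(n+'6')
    except Exception as e: print(n,e)
a=cv2.imread('pics/side6.png')[100:280,180:360]; b=cv2.imread('pics/scene6.png')[100:280,150:330]
cv2.imwrite('pics/c6.png',cv2.resize(np.hstack([a,b]),None,fx=2.2,fy=2.2,interpolation=cv2.INTER_CUBIC))
E
```

```text
wrist6 fit [ 0.5381 -0.0472 -0.039   0.0273] rms 0.0015 [(array([0.5414, 0.0362]), 0.0279), (array([ 0.5382, -0.0414]), 0.0265), (array([ 0.5352, -0.1117]), 0.0191)]
scene6 fit [ 0.5388 -0.0466 -0.0418  0.0276] rms 0.0013 [(array([0.5428, 0.0366]), 0.0291), (array([ 0.5372, -0.0464]), 0.0283), (array([ 0.5344, -0.1308]), 0.029)]
side6 fit [ 0.5374 -0.0489 -0.04    0.0274] rms 0.0008 [(array([0.5421, 0.0346]), 0.0291), (array([ 0.538 , -0.0487]), 0.0288), (array([ 0.5342, -0.1326]), 0.0289)]
```

View pics/c6.png

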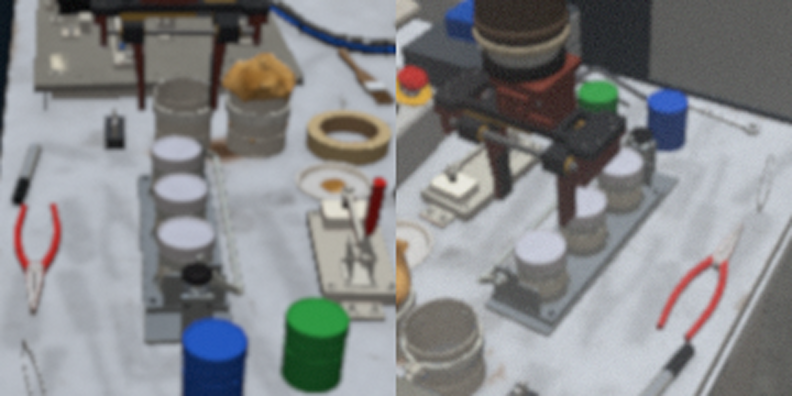

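Left tin is back in its pocket: lid at 72 mm, centre within 1 mm in all three cameras. On to the middle tin.

Call:
{"api": "step_arm", "payload": {"moves": [[[-3,-42,0,0,68],[-6,-84,0,0,68],[-6,-84,-15,0,68],[-6,-84,-40,0,68],[-6,-84,-60,0,68],[-6,-84,-72,0,68],[-6,-84,-80,0,68],[-6,-84,-80,0,68],[-6,-84,-80,0,68]]]}}

```text
t: 9.35
tool_pos: [0.5369, -0.0476, 0.2234]
orientation: [[-0.003, 0.999, -0.046], [-0.0, -0.046, -0.999], [-1.0, -0.003, 0.001]]
wrist_force: [-0.5, 0.6, 0.0]
gripper_width: 0.068
```

Call:
{"api": "step_arm", "payload": {"moves": [[[1,0,4,0,68],[1,0,4,0,68],[1,0,4,0,40],[1,0,4,0,40],[1,0,4,0,40],[1,0,4,0,40],[1,0,4,0,40],[1,0,4,0,40]]]}}

```text
t: 10.15
tool_pos: [0.5384, -0.0476, 0.2279]
orientation: [[-0.001, 0.999, -0.046], [-0.0, -0.046, -0.999], [-1.0, -0.001, 0.001]]
wrist_force: [1.3, -0.1, 5.4]
gripper_width: 0.055
```

Call:
{"api": "step_arm", "payload": {"moves": [[[0,0,6,0,40],[0,0,15,0,40],[0,0,30,0,40],[0,0,40,0,40],[0,0,40,0,40],[0,0,40,0,40],[0,0,40,0,40],[0,0,40,0,40],[0,0,40,0,40],[0,0,40,0,40]]]}}

```text
t: 11.15
tool_pos: [0.5383, -0.0476, 0.2676]
orientation: [[-0.002, 0.999, -0.047], [-0.0, -0.047, -0.999], [-1.0, -0.002, 0.001]]
wrist_force: [-0.2, -0.0, -2.1]
gripper_width: 0.0549
```

```bash
python3 - <<'E'
from h import *
print(bot.observe()['tool_pos'],bot.observe()['wrist_force'])
grab('side','side7');print(bot.observe()['tool_pos'],bot.observe()['wrist_force'])
grab('scene','scene7')
a=cv2.imread('pics/side7.png')[100:280,180:360]; b=cv2.imread('pics/scene7.png')[100:280,150:330]
cv2.imwrite('pics/c7.png',cv2.resize(np.hstack([a,b]),None,fx=2.2,fy=2.2,interpolation=cv2.INTER_CUBIC))
print(bot.observe()['tool_pos'],bot.observe()['wrist_force'])
E
```

```text
[ 0.53831807 -0.04756431  0.26763721] [-0.24489312 -0.01740833 -2.12684309]
[ 0.53833825 -0.04757626  0.26769698] [ 0.61792924  0.14235799 -2.42156801]
[ 0.53835175 -0.0475855   0.26775412] [-0.29180739  0.07455586 -1.80051328]
```

View pics/c7.png

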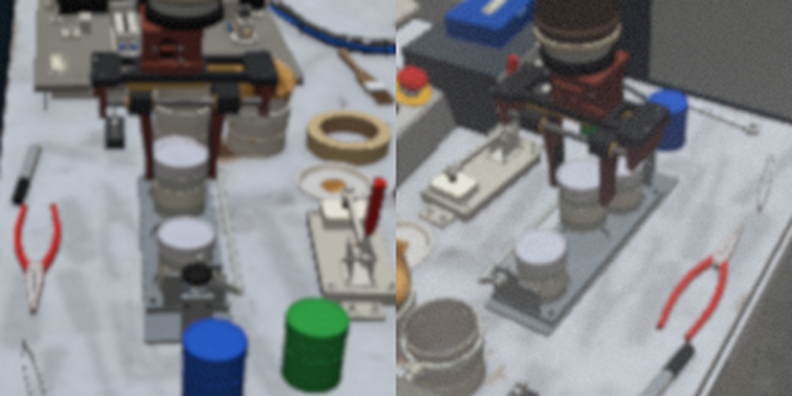

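Middle tin weighs about 2.1 N, so 0.22 kg, upright and lifted. Setting it back.

Call:
{"api": "step_arm", "payload": {"moves": [[[0,0,-12,0,40],[0,0,-24,0,40],[0,0,-32,0,40],[0,0,-37,0,40],[0,0,-39,0,40],[0,0,-40,0,40],[0,0,-41,0,40],[0,0,-41,0,40]]]}}

```text
t: 12.05
tool_pos: [0.5379, -0.0475, 0.2279]
orientation: [[-0.003, 0.999, -0.047], [-0.0, -0.047, -0.999], [-1.0, -0.002, 0.001]]
wrist_force: [-7.0, -0.3, 11.9]
gripper_width: 0.0553
```

Call:
{"api": "step_arm", "payload": {"moves": [[[0,0,0,0,68],[0,0,0,0,68],[0,0,0,0,68],[0,0,15,0,68],[0,0,40,0,68],[0,0,75,0,68],[0,0,75,0,68]]]}}

```text
t: 12.75
tool_pos: [0.5395, -0.0477, 0.307]
orientation: [[0.005, 0.999, -0.047], [-0.001, -0.047, -0.999], [-1.0, 0.005, 0.0]]
wrist_force: [0.8, 0.0, 0.2]
gripper_width: 0.0678
```

```bash
python3 - <<'E'
from h import *
from fit import fitrow
for n in ['wrist','scene','side']:
    grab(n,n+'8'); 
    try: fitrow(n+'8')
    except Exception as e: print(n,e)
a=cv2.imread('pics/side8.png')[100:280,180:360]; b=cv2.imread('pics/scene8.png')[100:280,150:330]
cv2.imwrite('pics/c8.png',cv2.resize(np.hstack([a,b]),None,fx=2.2,fy=2.2,interpolation=cv2.INTER_CUBIC))
print(bot.observe()['tool_pos'])
E
```

```text
wrist8 fit [ 0.5373 -0.0473 -0.0437  0.0273] rms 0.001 [(array([0.5412, 0.0368]), 0.0277), (array([ 0.5363, -0.0474]), 0.0279), (array([ 0.5343, -0.1255]), 0.0268)]
scene8 fit [ 0.5382 -0.0467 -0.0475  0.0276] rms 0.0012 [(array([0.5426, 0.0367]), 0.0285), (array([ 0.5381, -0.0464]), 0.0298), (array([ 0.5352, -0.1311]), 0.0289)]
side8 fit [ 0.537  -0.0487 -0.0443  0.0277] rms 0.001 [(array([0.541 , 0.0345]), 0.0292), (array([ 0.5346, -0.0484]), 0.0293), (array([ 0.5332, -0.1322]), 0.029)]
[ 0.53775196 -0.04751     0.302609  ]
```

View pics/c8.png

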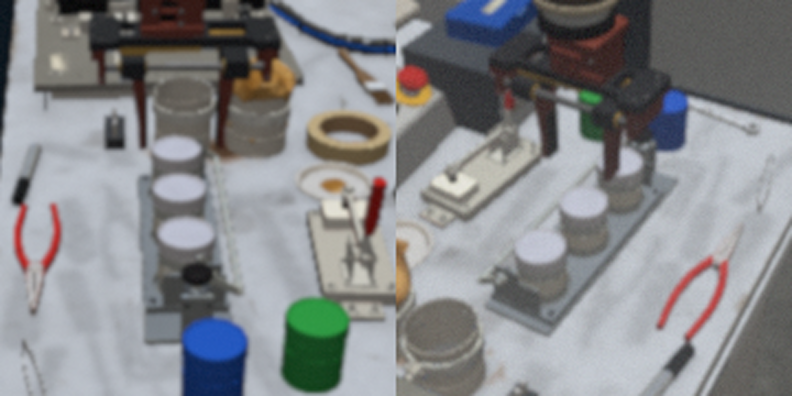

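```bash
python3 - <<'E'
from h import *
z=np.load('wrist8.npz'); W=world(z['d'],z['K'],z['R'],z['t'])
for c in [(.5415,.0367),(.5363,-.0474),(.5345,-.1312)]:
    m=(np.hypot(W[...,0]-c[0],W[...,1]-c[1])<.022)&(W[...,2]>.06)&(W[...,2]<.09)
    P=W[m]; A=np.c_[P[:,:2]-c,np.ones(len(P))]; k=np.linalg.lstsq(A,P[:,2],rcond=None)[0]; print(m.sum(),k.round(4))
E
```

```text
4292 [-0.0003 -0.0008  0.0726]
3061 [0.0013 0.0016 0.0726]
1003 [-0.0002 -0.0105  0.0727]
```

All three lids are flat at 72.6 mm, so the tins are seated. On to the right tin.

Call:
{"api": "step_arm", "payload": {"moves": [[[-1,-42,0,0,68],[-3,-84,0,0,68],[-3,-84,-15,0,68],[-3,-84,-40,0,68],[-3,-84,-60,0,68],[-3,-84,-70,0,68],[-3,-84,-74,0,68],[-3,-84,-74,0,68],[-3,-84,-74,0,68]]]}}

```text
t: 13.8
tool_pos: [0.5351, -0.1315, 0.2292]
orientation: [[-0.002, 0.999, -0.046], [-0.001, -0.046, -0.999], [-1.0, -0.002, 0.001]]
wrist_force: [0.6, -0.3, 0.1]
gripper_width: 0.0677
```

Call:
{"api": "step_arm", "payload": {"moves": [[[-1,0,-1,0,40],[-1,0,-1,0,40],[-1,0,-1,0,40],[-1,0,-1,0,40],[-1,0,-1,0,40],[-1,0,-1,0,40]]]}}

```text
t: 14.4
tool_pos: [0.5347, -0.1315, 0.229]
orientation: [[0.0, 0.999, -0.046], [-0.001, -0.046, -0.999], [-1.0, 0.0, 0.001]]
wrist_force: [2.0, -0.5, 6.2]
gripper_width: 0.0555
```

Call:
{"api": "step_arm", "payload": {"moves": [[[0,0,6,0,40],[0,0,15,0,40],[0,0,30,0,40],[0,0,40,0,40],[0,0,40,0,40],[0,0,40,0,40],[0,0,40,0,40],[0,0,40,0,40],[0,0,40,0,40],[0,0,40,0,40]]]}}

```text
t: 15.4
tool_pos: [0.5347, -0.1315, 0.2686]
orientation: [[-0.0, 0.999, -0.046], [-0.001, -0.046, -0.999], [-1.0, -0.0, 0.001]]
wrist_force: [1.2, -0.8, -3.7]
gripper_width: 0.0552
```

```bash
python3 - <<'E'
from h import *
print(bot.observe()['tool_pos'],bot.observe()['wrist_force'])
grab('side','side9');print(bot.observe()['tool_pos'],bot.observe()['wrist_force'])
grab('scene','scene9')
a=cv2.imread('pics/side9.png')[100:280,180:360]; b=cv2.imread('pics/scene9.png')[100:280,150:330]
cv2.imwrite('pics/c9.png',cv2.resize(np.hstack([a,b]),None,fx=2.2,fy=2.2,interpolation=cv2.INTER_CUBIC))
print(bot.observe()['tool_pos'],bot.observe()['wrist_force'])
E
```

```text
[ 0.53468913 -0.13149438  0.26862378] [ 1.24939816 -0.83636886 -3.70349407]
[ 0.5346996  -0.13151372  0.26871154] [-0.37594362  0.57746314 -3.83124589]
[ 0.53472518 -0.13152811  0.26878874] [-0.88078053  0.27999088 -2.55878099]
```

View pics/c9.png

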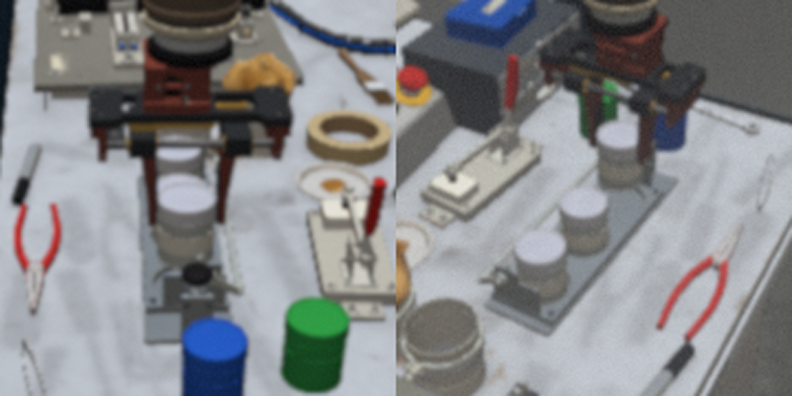

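Right tin weighs about 3.4 N, so 0.35 kg. The left tin is the heaviest (6.6 N against 2.1 and 3.4). Setting the right one back.

Call:
{"api": "step_arm", "payload": {"moves": [[[0,0,-12,0,40],[0,0,-24,0,40],[0,0,-32,0,40],[0,0,-37,0,40],[0,0,-39,0,40],[0,0,-40,0,40],[0,0,-40,0,40]]]}}

```text
t: 16.2
tool_pos: [0.5346, -0.1315, 0.229]
orientation: [[0.0, 0.999, -0.046], [-0.001, -0.046, -0.999], [-1.0, 0.0, 0.001]]
wrist_force: [-1.2, 0.1, -3.5]
gripper_width: 0.0557
```

Call:
{"api": "step_arm", "payload": {"moves": [[[0,0,0,0,68],[0,0,0,0,68],[0,0,0,0,68],[0,0,15,0,68],[0,0,40,0,68],[0,0,75,0,68],[0,0,75,0,68]]]}}

```text
t: 16.9
tool_pos: [0.5362, -0.1319, 0.3084]
orientation: [[0.008, 0.999, -0.047], [-0.002, -0.047, -0.999], [-1.0, 0.008, 0.002]]
wrist_force: [-0.4, -0.5, -1.0]
gripper_width: 0.0682
```

```bash
python3 - <<'E'
from h import *
from fit import fitrow
for n in ['wrist','side']:
    grab(n,n+'10'); 
    try: fitrow(n+'10')
    except Exception as e: print(n,e)
z=np.load('wrist10.npz'); W=world(z['d'],z['K'],z['R'],z['t'])
for c in [(.5363,-.0474),(.5345,-.1312)]:
    m=(np.hypot(W[...,0]-c[0],W[...,1]-c[1])<.022)&(W[...,2]>.06)&(W[...,2]<.09)
    P=W[m]; A=np.c_[P[:,:2]-c,np.ones(len(P))]; k=np.linalg.lstsq(A,P[:,2],rcond=None)[0]; print(m.sum(),k.round(4))
print(bot.observe()['tool_pos'])
E
```

```text
wrist 'NoneType' object is not subscriptable
side10 fit [ 0.5365 -0.0484 -0.0389  0.028 ] rms 0.0011 [(array([0.5383, 0.037 ]), 0.0302), (array([ 0.5365, -0.0489]), 0.0294), (array([ 0.5329, -0.1329]), 0.0289)]
4232 [ 0.0003 -0.0012  0.0726]
3022 [-0.0025 -0.0007  0.0726]
[ 0.53492614 -0.1315813   0.30495419]
```

Right tin is seated, its lid flat at 72.6 mm. Going back to the left tin at (.5415,.0365).

Call:
{"api": "step_arm", "payload": {"moves": [[[1,40,10,0,68],[3,84,10,0,68],[5,126,10,0,68],[7,168,10,0,68],[7,168,-20,0,68],[7,168,-50,0,68],[7,168,-66,0,68],[7,168,-75,0,68],[7,168,-76,0,68],[7,168,-76,0,68]]]}}

```text
t: 18.0
tool_pos: [0.542, 0.0363, 0.2289]
orientation: [[0.002, 0.999, -0.047], [-0.001, -0.047, -0.999], [-1.0, 0.002, 0.001]]
wrist_force: [-0.4, 0.0, 0.4]
gripper_width: 0.0678
```

Call:
{"api": "step_arm", "payload": {"moves": [[[0,0,0,0,40],[0,0,0,0,40],[0,0,0,0,40],[0,0,0,0,40],[0,0,0,0,40],[0,0,0,0,40]]]}}

```text
t: 18.6
tool_pos: [0.5421, 0.0363, 0.2298]
orientation: [[0.003, 0.999, -0.047], [-0.001, -0.047, -0.999], [-1.0, 0.003, 0.001]]
wrist_force: [-2.0, -0.6, 5.8]
gripper_width: 0.0552
```

Call:
{"api": "step_arm", "payload": {"moves": [[[0,0,6,0,40],[0,0,20,0,40],[0,0,40,0,40],[0,0,65,0,40],[0,0,90,0,40],[0,0,110,0,40],[0,0,125,0,40],[0,0,130,0,40],[0,0,130,0,40],[0,0,130,0,40]]]}}

```text
t: 19.6
tool_pos: [0.5417, 0.0362, 0.3591]
orientation: [[0.002, 0.999, -0.047], [-0.001, -0.047, -0.999], [-1.0, 0.002, 0.001]]
wrist_force: [0.5, 0.5, -6.1]
gripper_width: 0.0549
```

Call:
{"api": "step_arm", "payload": {"moves": [[[0,0,0,0,40],[0,0,0,0,40],[0,0,0,0,40],[0,0,0,0,40],[0,0,0,0,40]]]}}

```text
t: 20.1
tool_pos: [0.5417, 0.0362, 0.359]
orientation: [[0.002, 0.999, -0.047], [-0.001, -0.047, -0.999], [-1.0, 0.002, 0.001]]
wrist_force: [-0.1, -0.6, -6.8]
gripper_width: 0.0551
```

```bash
python3 - <<'E'
from h import *
s=bot.observe();print(s['t'],s['tool_pos'],s['wrist_force'],s['gripper_width'],np.abs(s['joint_velocities']).max())
grab('side','side11');grab('scene','scene11'); grab('wrist','wrist11')
a=cv2.imread('pics/side11.png')[60:280,180:360]; b=cv2.imread('pics/scene11.png')[60:280,150:330]
cv2.imwrite('pics/c11.png',cv2.resize(np.hstack([a,b]),None,fx=2.2,fy=2.2,interpolation=cv2.INTER_CUBIC))
z=np.load('side11.npz'); W=world(z['d'],z['K'],z['R'],z['t']);im=z['im'].astype(int)
for c in [(.542,.0365),(.5363,-.0474),(.5345,-.1312)]:
    m=(np.hypot(W[...,0]-c[0],W[...,1]-c[1])<.022)&(W[...,2]>.06)&(im.min(-1)>110)
    print(m.sum(),np.median(W[m],0).round(4))
s=bot.observe();print(s['t'],s['tool_pos'],s['wrist_force'])
E
```

```text
20.1 [0.54170819 0.03624926 0.35898489] [-0.10954075 -0.59765883 -6.77119198] 0.05511658695268248 0.0038742008271594177
109 [0.5412 0.0351 0.2002]
151 [ 0.536  -0.0481  0.0712]
192 [ 0.5345 -0.1319  0.0711]
20.25 [0.54169275 0.03624402 0.35912563] [-1.12196102  0.32120906 -7.10217625]
```

View pics/c11.png

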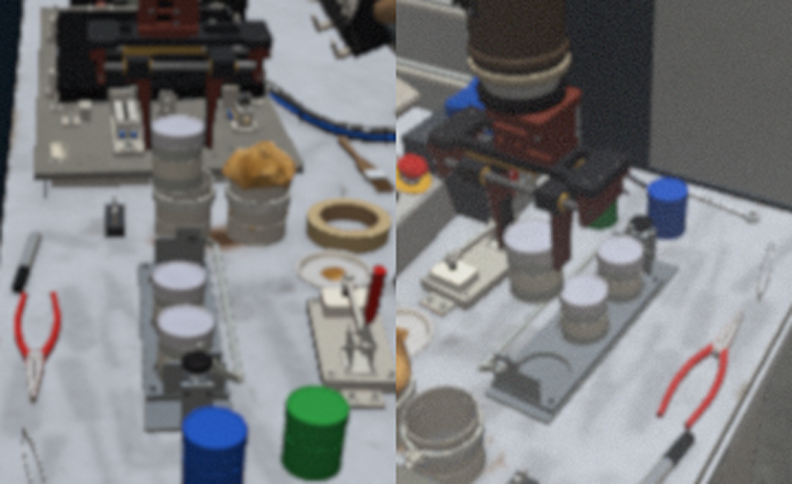

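The left tin's lid is at 200 mm, so its underside is about 128 mm above the pocket floor. It is upright and still. The other two lids are at 71 mm in their pockets, and the keeper is at the rear. Handing in.

```bash
python3 -c "
from workcell import bot
bot.hand_in()"
```

```text
the job is handed in; nothing more can be done
```

The job is handed in with the left tin, the heaviest, held up in the gripper; no verdict was reported.

- **Plunger:** I pressed it to its stop, where the wrist force rose to about 16 N. The keeper sprang back off the tins and stayed at the rear.
- **Weights:** I hefted left, middle and right in that order. They weighed about 6.6 N (0.65 kg), 2.1 N (0.22 kg) and 3.4 N (0.35 kg). I set each one back before lifting the next.
- **Last checks (at 20 s):** The left tin's underside is about 128 mm above its pocket floor, upright and still. The gripper opening is 55 mm and the force about 7 N. The middle and right tins are seated, with lids at about 71–73 mm. The middle one stands about 2 mm towards the robot in its pocket, within the 8 mm limit. The tools look untouched in the views I checked.

Nothing failed or disagreed beyond the 1–2 mm spread between cameras.

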